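Build up the guide-roller post on the harness test board

TASK

Build up the guide post on the test board: thread the big black spacer onto the stepped spindle first, then the blue bush, then press the brass collar down until it snaps under the two spring balls, each part flat and fully home on the one below it. The spindle is set off-centre on its foot, so feel for it and never force or hammer anything onto it, and leave the connector modules and the screwdriver where they are.

Things in the scene. Friction and masses are not known exactly. Their poses are not given: they have to be found in the camera images.
- post: Guide-roller post, bolted down (all sizes here in mm). Origin: centre of the underside of its foot plate (70 along x, 110 along y, 8 thick; bolt heads to 15 high near the y ends), z up. An upright stepped steel spindle stands on it. The spindle's axis lies 4 mm to the side of the plate's centre, in a direction that differs each time and is not reported; it is locked there and does not give.
- seat_level (a point): Point over the plate's centre (not on the spindle's axis), 20 above the post's origin: the level of the seat, the top of the spindle's boss (41 across). Above the seat the spindle is 26 in diameter for 14.5, then 17 for 16, then 12 for 29.5 up to its tip, 60 above the seat. 1.5 chamfers at the steps, none at the tip. The spindle will bear a push of 30 N, no more.
- ball_level (a point): Point over the plate's centre, 71.5 above the post's origin: the level of two opposite spring-loaded brass balls in the thin 12 mm part of the spindle. They stand out to 8.5 from the spindle's axis and yield inwards as the collar is pressed over them (about 7 N downwards in all), then spring out above it.
- spacer: Loose black plastic ring: outside diameter 56, bore 28, height 16, about 45 g. Origin: centre of its underside, z along its axis. Goes on first, down to the seat: its underside then lies 20 above the post's origin.
- bush: Loose blue plastic ring: outside diameter 44, bore 19, height 16, about 30 g. Origin: centre of its underside, z along its axis. Goes on second, down to the top of the spacer: its underside then lies 36 above the post's origin.
- collar: Loose brass ring with knurled outside: outside diameter 34, bore 14, height 16, about 100 g. Origin: centre of its underside, z along its axis. Goes on last, pressed past the spring balls down to the top of the bush: its underside then lies 52 above the post's origin, its top just under the balls.
- module: Bystander: loose black connector test module, 60 x 98 x 50 high, on the board. Origin: centre of its underside.
- socket: Bystander: loose small grey and black connector socket with a yellow latch, 40 x 42 x 48 high. Origin: centre of its underside.
- driver: Bystander: loose screwdriver with a yellow handle, 170 long, 26 thick, lying along its own x. Origin: under its middle.
Mind the look-alikes: they are no part of the job. Several things have the shape of the spacer; the one meant has the colours described above.

How it is judged:
On the way, in this order (a step that is already met when the one before it is completed fails the run):
1. the spacer is threaded on, flat and fully home (z of spacer in the frame of post between 0.017 and 0.022 m and horizontal distance between spacer and post below 0.007 m and angle between the z axis of spacer and the z axis of post, either way round below 0.06 rad), for 0.2 s.
2. the bush is threaded on, flat and fully home (z of bush in the frame of post between 0.033 and 0.038 m and horizontal distance between bush and post below 0.007 m and angle between the z axis of bush and the z axis of post, either way round below 0.06 rad), for 0.2 s.
3. the collar is threaded on, flat and fully home (z of collar in the frame of post between 0.049 and 0.054 m and horizontal distance between collar and post below 0.007 m and angle between the z axis of collar and the z axis of post, either way round below 0.06 rad), for 0.2 s.
At the end, for the whole second after the job is handed in: Spacer, bush and collar are threaded on the spindle in that order from the bottom, undersides 20, 36 and 52 mm above the post's origin (2 mm high to 3 mm low), within 7 mm of the foot's centre sideways, level within 0.06 rad, and at rest (under 20 mm/s) (all of step 1 and all of step 2 and all of step 3 and linear speed of each of spacer, bush, collar below 0.02 m/s); the robot touches nothing.
It fails at once if the post is pushed, by anything, with more than 30 N (contact force between post and anything else above 30 N).
It fails at once if the black module is pushed more than 15 mm from its place or tipped over (distance of module from where it was at the start of the episode above 0.015 m or angle between module's own z axis and vertical above 0.3 rad).
It fails at once if the grey socket is pushed more than 15 mm from its place or tipped over (distance of socket from where it was at the start of the episode above 0.015 m or angle between socket's own z axis and vertical above 0.3 rad).
It fails at once if the screwdriver is pushed more than 15 mm from its place or tipped over (distance of driver from where it was at the start of the episode above 0.015 m or angle between driver's own z axis and vertical above 0.3 rad).
It also fails if it takes over 69 s, if anything falls off the work surface, if the arm or the gripper's body presses on something with over 40 N, if the wrist force passes 120 N, or if a joint passes its speed limit or range.

ROBOT

A 6-joint arm with a two-finger parallel gripper is mounted at the origin on the work surface. World frame = base frame: x ahead of the robot, y to its left, z up, the work surface at z = 0. Lengths are in m, angles in rad, forces in N, time in s.
With the tool pointing down it reaches from about 0.275 to 1 m from the base axis. Payload 8.4 kg.
Tool frame: the origin (TCP) lies on the centre line of the jaws, within the pads' length; the fingertips stand 17 mm ahead of it and the grasp point (between the pads) lies 2 mm behind it (bot.tcp_to_tips is the z of the fingertips in the tool frame, in m); z points along the fingers, y is the line along which they close (so a half turn about z gives the same grasp; the last joint's range is limited). The gripper opens to 85 mm and grips with 20 to 120 N. Pads are 22 mm wide; open, the fingers measure 114 mm over their backs; the gripper's body (76 mm by 85 mm) begins 54 mm behind the grasp point. The pads swing forward as they close: fully open they stand 13 mm farther back than shut.
Start: joints at [1.321, 0.353, 1.633, -0, 1.155, -0.002], TCP at [0.153, 0.606, 0.248] pointing down, gripper open.
Joint ranges: [-2.63, 2.63], [-0.92, 2.1], [0.06, 2.66], [-1.3, 4.44], [0, 2.69], [-3.02, 3.02]. Speed limits (rad/s): [2.22, 2.22, 2.79, 3.14, 3.14, 3.14].

INTERFACE

Orientations are given as a unit quaternion [x, y, z, w].
In Python, from workcell import bot, hand, kinematics, get_obs, vision, hand_in gives the robot as it stands. The module is installed in compiled form; this text tells all that it offers. Calls block until the motion is done:
- bot.reach(position, orientation): joint-space move of the TCP to a pose.
- bot.servo_line(position, ori=None, velocity=0.15): straight line of the TCP; ori=None keeps the orientation; velocity is the mean speed in m/s.
- bot.goto_joints(angles): joint-space move.
- hand.move_gripper(opening, strength=None): finger opening in m; strength is the grip in N (None keeps the last); returns when the fingers have stopped.
- bot.dwell(seconds).
- kinematics.solve_ik(position, orientation): joint angles nearest the present ones, or None.
- get_obs(): the state.
- vision.read_camera(name): name is "scene" or "top" or "wrist"; returns a dict with "frame" (400x640x3 uint8, red, green, blue), "intrinsics" (3x3 intrinsics, pixels), "view" (4x4, takes a point from world to camera coordinates). Camera axes: x right, y down, z forward; pixel columns grow to the right and rows downward; lengths in m; the calibration is good to about 2 mm. A picture is of the moment at which its call begins. There is no depth.
A pose or a line that the arm cannot do raises bot.IKError and nothing moves.
- hand_in(): hands the job in; it is judged then, once.
The state is a dict: "time_s": time; "joint_pos": joint angles; "joint_vel": joint speeds; "joint_efforts": joint torques, N m; "position": TCP position; "orientation": TCP orientation; "wrist_force": force on the tool from outside, world axes, zero at the start; "ft_torque": the same for the moment, N m; "gripper_width": finger opening in m; "grip_force": force on a finger pad.
Only numpy, scipy, OpenCV 4.12 (cv2) and the standard library are available. Lean on these libraries where they do the work, as an engineer would, in place of code of your own. Each camera call takes 0.05 s, during which the arm holds its last target. There are 200 camera calls.

## Working session

There is one attempt and no reset: what is moved stays moved. The work goes in short steps, each a Python script; the robot and the scene stay as the last script left them, time stands still between calls to the robot, and variables do not carry over. Pictures are saved under pics/ and viewed, at most 10 in all, crops included, and the job is handed in when it is done.

```bash
mkdir -p pics; cat > h.py <<'E'
import numpy as np, cv2
from workcell import bot, hand, kinematics, get_obs, vision, hand_in
def ray(c,u,v):
    K,V=np.array(c["intrinsics"]),np.array(c["view"]);R,t=V[:3,:3],V[:3,3]
    d=R.T@np.linalg.solve(K,[u,v,1]);return -R.T@t,d
def plane(c,u,v,z):
    o,d=ray(c,u,v);return o+d*(z-o[2])/d[2]
def proj(c,p):
    K,V=np.array(c["intrinsics"]),np.array(c["view"]);q=K@(V[:3,:3]@np.array(p)+V[:3,3]);return q[:2]/q[2]
def save(n,im): cv2.imwrite(f"pics/{n}.png",im[:,:,::-1])
E
python3 - <<'E'
from h import *
a=vision.read_camera("scene");b=vision.read_camera("top")
save("scene",a["frame"]);save("top",b["frame"])
for c in(a,b): print(np.array(c["intrinsics"]).round(1).tolist(),ray(c,320,200)[0].round(3),plane(c,320,200,0).round(3))
E
```

```text
[[436.5, 0.0, 318.4], [0.0, 436.5, 195.5], [0.0, 0.0, 1.0]] [ 1.344 -0.112  0.629] [ 0.498 -0.003  0.   ]
[[474.3, 0.0, 311.9], [0.0, 474.3, 194.0], [0.0, 0.0, 1.0]] [ 0.389 -0.011  0.949] [ 0.584 -0.015  0.   ]
```

View pics/scene.png

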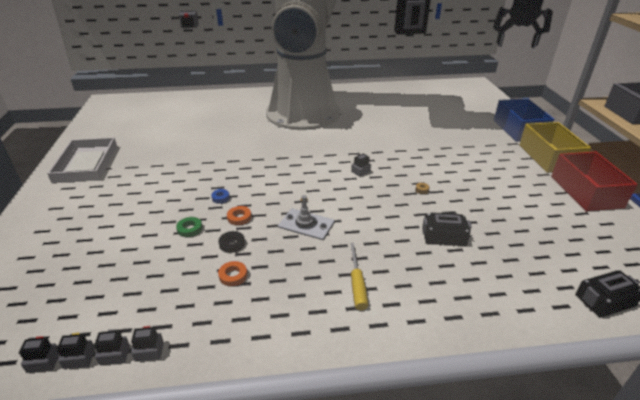

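View pics/top.png

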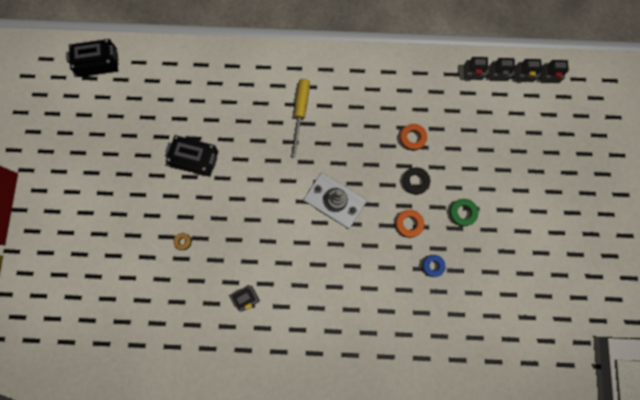

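Look-alikes for the spacer, by top-view pixel: black ring (415,181), orange rings (413,137) and (410,223), green ring (464,212). I choose the black one. The bush is the blue ring (433,266) and the collar is the brass ring (182,241). The post is at (336,200).

```bash
python3 - <<'E'
from h import *
b=vision.read_camera("top");f=b["frame"];hsv=cv2.cvtColor(f,cv2.COLOR_RGB2HSV)
masks={"spacer":((415,181),cv2.inRange(hsv,(0,0,0),(179,255,75)),56),
"bush":((433,266),cv2.inRange(hsv,(95,120,40),(125,255,255)),44),
"collar":((182,241),cv2.inRange(hsv,(8,90,60),(30,255,255)),34)}
for n,((u,v),m,D) in masks.items():
    k=np.zeros_like(m);cv2.circle(k,(u,v),22,255,-1);m=m&k
    c=max(cv2.findContours(m,cv2.RETR_EXTERNAL,cv2.CHAIN_APPROX_NONE)[0],key=cv2.contourArea)
    (x,y),(w,h),_=cv2.fitEllipse(c);p=plane(b,x,y,.01);s=np.linalg.norm(plane(b,x+1,y,.01)-p)
    print(n,round(x,1),round(y,1),p.round(4),"diam mm",round(w*s*1e3,1),round(h*s*1e3,1),"reach",np.hypot(*p[:2]).round(3))
print("post tip",plane(b,336,198,.08).round(4),"plate",plane(b,335,201,.008).round(4))
for q in [(322,174),(365,202),(349,227),(305,199)]: print(plane(b,*q,.008).round(4))
o=get_obs();print(o["time_s"],o["orientation"],bot.tcp_to_tips,o["wrist_force"],o["gripper_width"])
w=vision.read_camera("wrist");print(np.array(w["intrinsics"]).round(1).tolist(),ray(w,320,200),o["position"])
save("crop",cv2.resize(f[100:300,270:490],None,fx=3,fy=3,interpolation=cv2.INTER_CUBIC)[:600])
E
```

```text
spacer 413.9 179.4 [ 0.6329 -0.2043  0.01  ] diam mm 52.2 67.2 reach 0.665
bush 433.4 265.5 [ 0.4605 -0.2419  0.01  ] diam mm 38.3 41.6 reach 0.52
collar 181.9 241.0 [0.4874 0.2558 0.01  ] diam mm 32.0 34.3 reach 0.55
post tip [ 0.5727 -0.0443  0.08  ] plate [ 0.5816 -0.0452  0.008 ]
[ 0.6369 -0.0167  0.008 ]
[ 0.5821 -0.1059  0.008 ]
[ 0.5298 -0.0749  0.008 ]
[0.5832 0.0156 0.008 ]
0.15 [ 1.23561652e-01  9.92336752e-01 -5.32613603e-04 -6.65649232e-05] 0.017 [-0.13055846  0.37006251  0.01986092] 0.08562968107498065
[[287.4, 0.0, 317.2], [0.0, 287.4, 201.4], [0.0, 0.0, 1.0]] (array([0.07076832, 0.62649565, 0.37306884]), array([ 0.31611717, -0.06928204, -0.94625038])) [0.15319314 0.60557289 0.24773256]
```

View pics/crop.png

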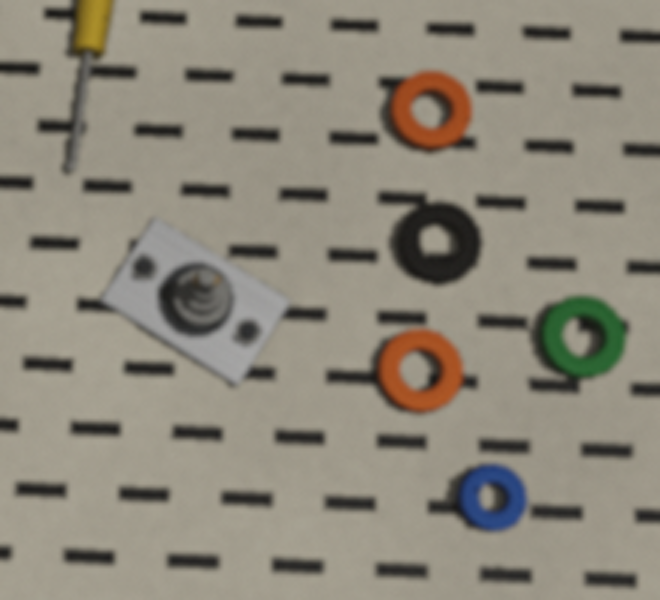

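```bash
cat >> h.py <<'E'
from scipy.spatial.transform import Rotation as Ro
def ori(yaw): return (Ro.from_euler('z',yaw)*Ro.from_quat([0,1,0,0])).as_quat()
E
python3 - <<'E'
from h import *
print("start yaw",(Ro.from_quat(get_obs()["orientation"])*Ro.from_quat([0,1,0,0]).inv()).as_euler('xyz').round(3))
P=[.575,-.045,.15]
for y in(-1.57,1.57,0,3.1): 
    q=kinematics.solve_ik(P,ori(y));print(y,None if q is None else np.round(q,2))
for i,y in enumerate((1.57,-1.57)):
    bot.reach(P,ori(y));w=vision.read_camera("wrist");o=get_obs()
    save(f"w{i}",w["frame"]);np.savez(f"w{i}.npz",frame=w["frame"],intrinsics=w["intrinsics"],view=w["view"])
    print(o["time_s"],o["position"],o["wrist_force"],proj(w,[.5727,-.0443,.08]),ray(w,0,0)[0])
a,b=cv2.imread("pics/w0.png"),cv2.imread("pics/w1.png")
cv2.imwrite("pics/w01.png",np.vstack([a,b])[:, :][::1][:800,:]) if 0 else cv2.imwrite("pics/w01.png",np.hstack([a[:,120:520],b[:,120:520]]))
E
```

```text
start yaw [-0.001 -0.    -0.248]
-1.57 [-0.08  0.39  1.82 -0.    0.93 -0.08]
1.57 None
0 [-0.08  0.39  1.82 -0.    0.93 -1.65]
3.1 [-0.08  0.39  1.82 -0.    0.93  1.53]Traceback (most recent call last):
  File "<stdin>", line 7, in <module>
workcell.IKError: the arm cannot take that pose within its joint ranges
```

```bash
python3 - <<'E'
from h import *
P=[.575,-.045,.15]
for i,y in enumerate((0,np.pi)):
    bot.reach(P,ori(y));w=vision.read_camera("wrist");o=get_obs()
    save(f"w{i}",w["frame"]);np.savez(f"w{i}.npz",frame=w["frame"],intrinsics=w["intrinsics"],view=w["view"])
    print(o["time_s"],o["position"],o["wrist_force"],proj(w,[.5727,-.0443,.08]),ray(w,0,0)[0])
a,b=cv2.imread("pics/w0.png"),cv2.imread("pics/w1.png")
cv2.imwrite("pics/w01.png",np.hstack([a[:,120:520],b[:,120:520]]))
E
```

```text
3.0083 [ 0.57516885 -0.04432228  0.15010613] [ 0.62505603 -0.21917521  1.15173901] [316.74421199 220.18327621] [ 0.49006405 -0.04441316  0.27542414]
5.7083 [ 0.57501604 -0.04498147  0.15001159] [-0.2988489  -0.25188035 -0.27050034] [316.44715688 225.42044   ] [ 0.65946588 -0.04494661  0.27534351]
```

View pics/w01.png

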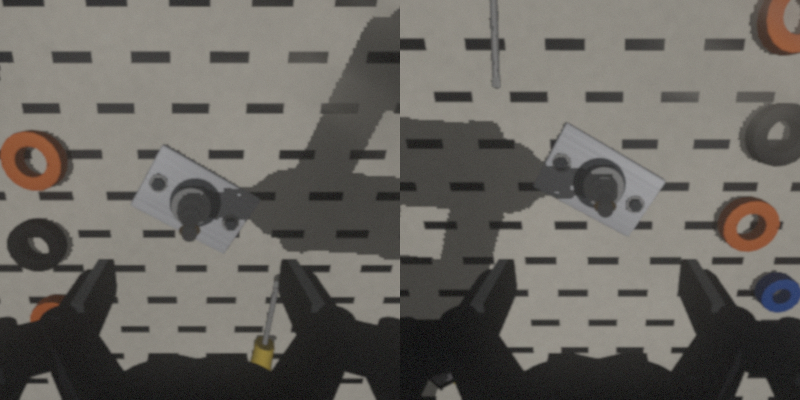

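```bash
python3 - <<'E'
from h import *
L=[]
for i,(u,v) in enumerate(((308,225),(325,200))):
    f=cv2.imread(f"pics/w{i}.png")[v-35:v+35,u-35:u+35]
    L.append(cv2.resize(cv2.convertScaleAbs(f,alpha=1.8),(399,399),interpolation=cv2.INTER_CUBIC))
cv2.imwrite("pics/tips.png",np.hstack(L))
E
```

```text
(no output)
```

View pics/tips.png

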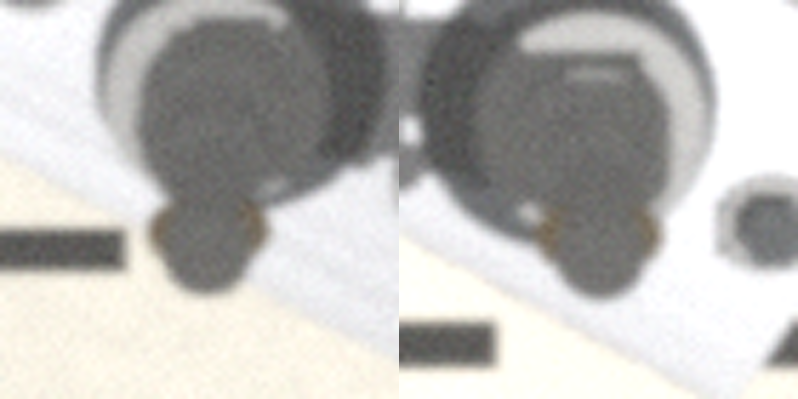

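```bash
python3 - <<'E'
from h import *
for i,uv,bl in((0,(309.3,233.7),None),(1,(325.4,209.4),None)):
    c=np.load(f"w{i}.npz");p=plane(c,*uv,.08);q=plane(c,uv[0]+1,uv[1],.08);print(p.round(4),"px mm",np.linalg.norm(p-q)*1e3)
    f=c["frame"];g=cv2.cvtColor(f,cv2.COLOR_RGB2HSV)
    m=cv2.inRange(g,(0,0,120),(179,60,255))
# plate centre from top view: bright plate
for n,(u,v) in(("sp",(416,181)),("bu",(433.6,265.5)),("co",(182,241))):
    c=vision.read_camera("top");print(n,plane(c,u,v,.016).round(4))
# plate corners in wrist views at z=.008 (full-image pixels from the side-by-side picture)
for i,qs in((0,[(285,145),(378,194),(345,252),(252,204)]),(1,[(286,123),(385,183),(350,235),(256,180)])):
    c=np.load(f"w{i}.npz");print(np.array([plane(c,*q,.008) for q in qs]).round(4).tolist(),np.mean([plane(c,*q,.008) for q in qs],0))
E
```

```text
[ 0.5837 -0.0499  0.08  ] px mm 0.7492420314481456
[ 0.5854 -0.0508  0.08  ] px mm 0.7266387425000145
sp [ 0.6282 -0.2072  0.016 ]
bu [ 0.4601 -0.2409  0.016 ]
co [0.4867 0.2539 0.016 ]
[[0.5281, -0.0736, 0.008], [0.5754, 0.0155, 0.008], [0.6393, -0.0145, 0.008], [0.5859, -0.1083, 0.008]] [ 0.58215516 -0.0452242   0.008     ]
[[0.6411, -0.0166, 0.008], [0.5854, -0.1101, 0.008], [0.5301, -0.0785, 0.008], [0.5882, 0.014, 0.008]] [ 0.58619616 -0.04778377  0.008     ]
```

```bash
python3 - <<'E'
from h import *
c=np.load("w0.npz")
for uv in [(235,260),(223,262),(402,260),(423,262)]:
    o,d=ray(c,*uv)
    for x in (.564,.586):
        p=o+d*(x-o[0])/d[0]; print(uv,x,"y rel",(p[1]+.0443).round(4),"z below TCP",(.1501-p[2]).round(4))
E
```

```text
(235, 260) 0.564 y rel -0.0403 z below TCP -0.0009
(235, 260) 0.586 y rel -0.0523 z below TCP 0.0361
(223, 262) 0.564 y rel -0.0457 z below TCP -0.0028
(223, 262) 0.586 y rel -0.0592 z below TCP 0.0337
(402, 260) 0.564 y rel 0.0421 z below TCP -0.0008
(402, 260) 0.586 y rel 0.0547 z below TCP 0.0363
(423, 262) 0.564 y rel 0.0519 z below TCP -0.0026
(423, 262) 0.586 y rel 0.0673 z below TCP 0.0339
```

```bash
cat >> h.py <<'E'
def pick(xy,z,y1,y2,D,lift=.13):
    x,y=xy
    bot.reach([x,y,.09],ori(y1));bot.servo_line([x,y,z],velocity=.12)
    f0=get_obs()["wrist_force"][2]
    hand.move_gripper(D-.01,20);print("w1",get_obs()["gripper_width"],"dF",get_obs()["wrist_force"][2]-f0)
    hand.move_gripper(D+.012);bot.reach([x,y,z],ori(y2))
    hand.move_gripper(D-.01,20);o=get_obs();print("w2",o["gripper_width"],o["grip_force"],"dF",o["wrist_force"][2]-f0)
    bot.servo_line([x,y,lift],velocity=.2);o=get_obs();print("lifted",o["gripper_width"],o["wrist_force"],o["time_s"])
E
python3 - <<'E'
from h import *
pick((.628,-.207),.016,-2.356,-.785,.056)
w=vision.read_camera("wrist");save("sp",w["frame"])
E
```

```text
w1 0.05518675036428935 dF 5.723175250816386
w2 0.05553776240100855 21.153911082074046 dF 5.584753100496376
lifted 0.0551168675147068 [-0.30532443  0.64309934 -0.22276991] 10.65
```

View pics/sp.png

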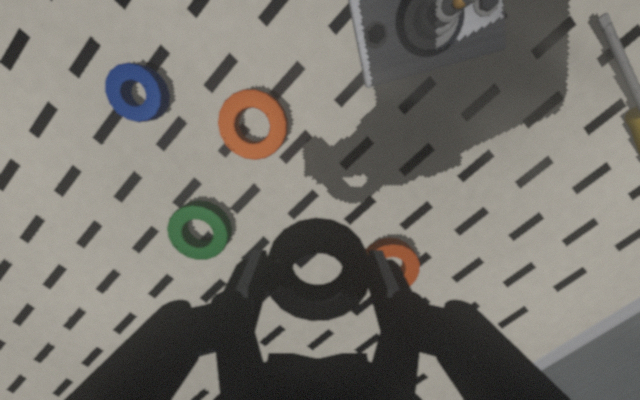

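```bash
cat >> h.py <<'E'
def force(): return np.array(get_obs()["wrist_force"])
def feel(xy,z,zend,f0,step=.002,lim=6.,v=.04,side=4.):
    """step down; returns z reached and force; moves sideways with the reaction when a flank is touched"""
    xy=np.array(xy,float)
    while z>zend+1e-4:
        z=max(z-step,zend);bot.servo_line([*xy,z],velocity=v);d=force()-f0
        if abs(d[2])>lim: break
        s=np.hypot(*d[:2])
        if s>side: xy=xy+d[:2]/s*.0005
    o=get_obs();print("z %.4f xy %s dF %s pos %s t %.1f"%(z,xy.round(4),d.round(1),np.round(o["position"],4),o["time_s"]));return xy,z,d
E
python3 - <<'E'
from h import *
P=np.array([.5846,-.0503])
bot.reach([*P,.125],ori(-.785));bot.dwell(.2);f0=force();np.save("f0",f0);print(f0)
xy,z,d=feel(P,.110,.056,f0,.009,6,.08)
if abs(d[2])<6: feel(xy,z,.0362,f0,.002,6,.04)
E
```

```text
[-0.18065681 -0.43924934  0.66769434]
z 0.0560 xy [ 0.5846 -0.0503] dF [ 0.6  0.3 -1.6] pos [ 0.5841 -0.0503  0.0553] t 13.3
z 0.0362 xy [ 0.5846 -0.0503] dF [ 1.1  1.  -0. ] pos [ 0.5848 -0.0503  0.0363] t 15.8
```

```bash
python3 - <<'E'
from h import *
P=[.5846,-.0503]
hand.move_gripper(.066);bot.servo_line([*P,.14],velocity=.25);print(force())
pick((.460,-.241),.018,-.785,-2.356,.044,.14)
c=vision.read_camera("top");s=vision.read_camera("scene")
u,v=proj(c,[.584,-.047,.036]).astype(int);A=c["frame"][v-30:v+30,u-30:u+30]
u,v=proj(s,[.584,-.047,.036]).astype(int);B=s["frame"][v-30:v+30,u-30:u+30]
save("chk1",np.hstack([cv2.resize(i,(390,390),interpolation=cv2.INTER_CUBIC) for i in(A,B)]))
E
```

```text
[-0.63533574 -0.13733373  0.53627306]
w1 0.04321547281350002 dF 7.589647902655464
w2 0.04266358935766155 20.10315030813217 dF 3.8740028040139336
lifted 0.043040718220300776 [ 0.14103743  0.58419547 -0.73376422] 21.35
```

View pics/chk1.png

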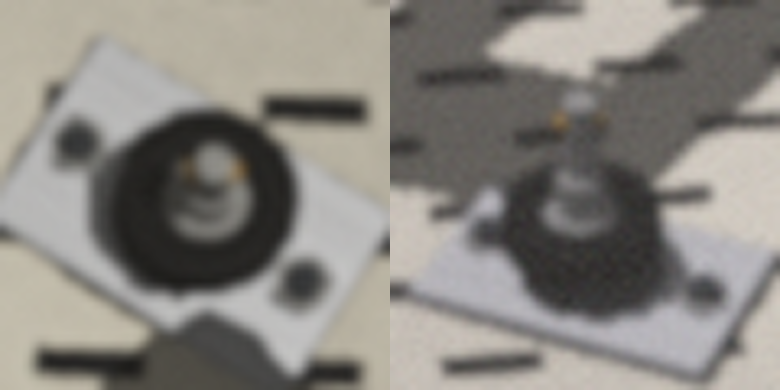

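The spacer is around the spindle, centred and flat on the boss in both views (left view centre (210,200)). Next is the bush.

```bash
python3 - <<'E'
from h import *
P=np.array([.5846,-.0503])
bot.reach([*P,.125],ori(-2.356));bot.dwell(.2);f0=force();print(f0)
xy,z,d=feel(P,.104,.074,f0,.006,6,.06)
if abs(d[2])<6: feel(xy,z,.0542,f0,.002,6,.04)
E
```

```text
[-0.23846966 -0.57610013 -1.03323849]
z 0.0740 xy [ 0.5846 -0.0503] dF [-0.4  0.9  0.1] pos [ 0.5843 -0.0503  0.0735] t 24.2
z 0.0542 xy [ 0.5846 -0.0503] dF [-0.1  1.5  2.2] pos [ 0.5847 -0.0503  0.0542] t 26.7
```

```bash
python3 - <<'E'
from h import *
P=[.5846,-.0503]
hand.move_gripper(.054);bot.servo_line([*P,.15],velocity=.25);print(force())
hand.move_gripper(.06)
pick((.4865,.254),.019,-2.356,-.785,.034,.15)
hand.move_gripper(.024,40);print(get_obs()["gripper_width"])
c=vision.read_camera("top");s=vision.read_camera("scene");w=vision.read_camera("wrist")
u,v=proj(c,[.584,-.047,.036]).astype(int);A=c["frame"][v-30:v+30,u-30:u+30]
u,v=proj(s,[.584,-.047,.036]).astype(int);B=s["frame"][v-30:v+30,u-30:u+30]
save("chk2",np.hstack([cv2.resize(i,(260,260),interpolation=cv2.INTER_CUBIC) for i in(A,B,w["frame"][200:340,250:390])]))
E
```

```text
[-0.05945307 -0.64192764  0.32566282]
w1 0.033489453439107204 dF 6.129637868477366
w2 0.033098550907344086 19.79022734798491 dF 2.6099193075699207
lifted 0.032977358557461006 [-0.02307088 -0.0141631  -1.96308885] 32.7583
0.03182894954591159
```

View pics/chk2.png

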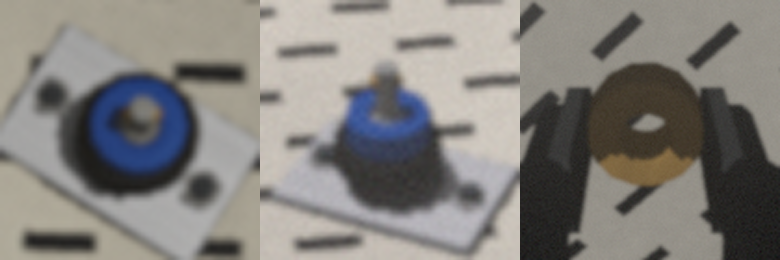

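```bash
python3 - <<'E'
from h import *
P=np.array([.5846,-.0503])
bot.reach([*P,.125],ori(-.785));bot.servo_line([*P,.104],velocity=.1);bot.dwell(.2);f0=force();np.save("f0",f0);print(f0)
xy,z,d=feel(P,.103,.0965,f0,.001,4,.02)
E
```

```text
[ 0.26872074  0.47679837 -1.48416314]
z 0.0965 xy [ 0.5846 -0.0503] dF [0.6 0.5 0.2] pos [ 0.5846 -0.0503  0.0965] t 36.6
```

```bash
python3 - <<'E'
from h import *
f0=np.load("f0.npy");xy=np.array([.5846,-.0503]);z=.0965
while z>.0713:
    z-=.0015;z=max(z,.0712);xy,z,d=feel(xy,z+.0015,z,f0,.0015,14,.03)
    if abs(d[2])>14: break
E
```

```text
z 0.0950 xy [ 0.5846 -0.0503] dF [-0.5 -0.9  0.4] pos [ 0.5845 -0.0503  0.0949] t 36.9
z 0.0935 xy [ 0.5846 -0.0503] dF [-0.4 -0.4  1.5] pos [ 0.5846 -0.0503  0.0934] t 37.1
z 0.0920 xy [ 0.5846 -0.0503] dF [ 0.4 -0.7  4.6] pos [ 0.585  -0.0504  0.0924] t 37.4
z 0.0905 xy [ 0.5846 -0.0503] dF [ 0.8 -1.2  2.6] pos [ 0.5846 -0.0503  0.0905] t 37.6
z 0.0890 xy [ 0.5846 -0.0503] dF [ 0.5 -1.6  1.2] pos [ 0.5845 -0.0503  0.0887] t 37.9
z 0.0875 xy [ 0.5846 -0.0503] dF [ 1.5 -1.9  0.8] pos [ 0.5845 -0.0503  0.0873] t 38.1
z 0.0860 xy [ 0.5846 -0.0503] dF [ 0.6 -0.1  0.6] pos [ 0.5845 -0.0503  0.0859] t 38.4
z 0.0845 xy [ 0.5846 -0.0503] dF [ 1.4 -0.9  0.3] pos [ 0.5845 -0.0503  0.0844] t 38.6
z 0.0830 xy [ 0.5846 -0.0503] dF [ 0.5 -0.9  0.7] pos [ 0.5846 -0.0503  0.0829] t 38.9
z 0.0815 xy [ 0.5846 -0.0503] dF [ 0.5 -1.3 -0.3] pos [ 0.5846 -0.0503  0.0814] t 39.1
z 0.0800 xy [ 0.5846 -0.0503] dF [ 0.9 -0.7  0.1] pos [ 0.5846 -0.0503  0.0799] t 39.4
z 0.0785 xy [ 0.5846 -0.0503] dF [ 0.8 -1.2  1.1] pos [ 0.5846 -0.0503  0.0784] t 39.6
z 0.0770 xy [ 0.5846 -0.0503] dF [ 0.4 -1.5  0.7] pos [ 0.5846 -0.0503  0.0769] t 39.9
z 0.0755 xy [ 0.5846 -0.0503] dF [-0.9 -1.4 -3.2] pos [ 0.5845 -0.0502  0.0752] t 40.1
z 0.0740 xy [ 0.5846 -0.0503] dF [ 1.3 -1.7 -6.4] pos [ 0.5842 -0.0503  0.0734] t 40.4
z 0.0725 xy [ 0.5846 -0.0503] dF [ 0.3 -0.5 -1. ] pos [ 0.5845 -0.0503  0.0726] t 40.6
z 0.0712 xy [ 0.5846 -0.0503] dF [-0.7 -0.1  0.8] pos [ 0.5847 -0.0502  0.0714] t 40.9
```

```bash
python3 - <<'E'
from h import *
f0=np.load("f0.npy");P=[.5846,-.0503]
feel(P,.0712,.0690,f0,.0004,7,.02)
hand.move_gripper(.044);bot.servo_line([*P,.15],velocity=.2);print(force())
bot.reach([.45,.2,.2],ori(-.785));bot.dwell(.3)
c=vision.read_camera("top");s=vision.read_camera("scene");print(get_obs()["time_s"])
u,v=proj(c,[.584,-.047,.036]).astype(int);A=c["frame"][v-30:v+30,u-30:u+30]
u,v=proj(s,[.584,-.047,.046]).astype(int);B=s["frame"][v-30:v+30,u-30:u+30]
save("chk3",np.hstack([cv2.resize(i,(390,390),interpolation=cv2.INTER_CUBIC) for i in(A,B)]))
E
```

```text
z 0.0704 xy [ 0.5846 -0.0503] dF [-3.4  0.4 10.6] pos [ 0.5848 -0.0503  0.0712] t 41.4
[-0.70033019 -0.31084371 -0.64707152]
43.7333
```

View pics/chk3.png

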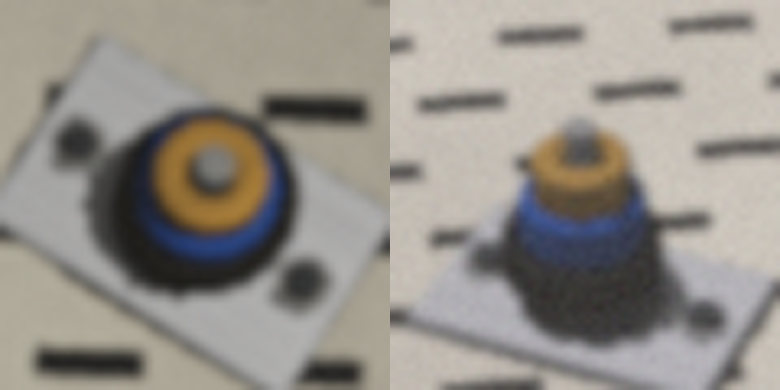

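The picture shows the stack flat, with the tip standing clear above the collar (right view, (580,140)). The stop was felt at 71.2 mm TCP, which is the collar's home height.

```bash
python3 -c "
from h import *
print(hand_in())"
```

```text
the job is handed in; nothing more can be done
None
```

I handed the job in at about 44 s with the spacer, bush and collar on the spindle in that order. They look flat and fully home in the camera views, and the collar snapped under the balls; the judge's verdict was not reported back.

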